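# Unclamp the parts tote and tip the brass inserts into its yellow corner

### The arm

A 6-joint arm with a two-finger parallel gripper is mounted at the origin on the work surface. World frame = base frame: x ahead of the robot, y to its left, z up, the work surface at z = 0. Lengths are in m, angles in rad, forces in N, time in s.
With the tool pointing down it reaches from about 0.425 to 0.95 m from the base axis. Payload 3.5 kg.
Tool frame: the origin (TCP) lies midway between the tips of the shut fingers; the grasp point (between the pads) lies 19 mm behind it; y points along the fingers, x is the direction in which the jaws open and shut, and the axes are right-handed (so a half turn about y gives the same grasp; the last joint's range is limited). The gripper opens to 85 mm and grips with 20 to 120 N. Pads are 22 mm wide; open, the fingers measure 114 mm over their backs; the gripper's body (76 mm by 85 mm) begins 54 mm behind the grasp point. The pads swing forward as they close: fully open they stand 13 mm farther back than shut.
Start: joints at [-1.407, 0.286, 1.577, -0, 1.279, -0.15], TCP at [0.208, -0.642, 0.231] pointing down, gripper open.
Joint ranges: [-2.77, 2.77], [-0.9, 2.22], [0.21, 2.48], [-1.53, 4.67], [0.24, 2.81], [-2.84, 2.84]. Speed limits (rad/s): [2.79, 2.79, 3.14, 3.14, 3.14, 3.14].

### API

Orientations are given as a unit quaternion [x, y, z, w].
In Python, from plant import ctrl, viewer gives the robot as it stands.
- The arm moves only by the tool step_arm, never from a script. Its argument "rows" is a list of rows, each a list of 3 entries, a list of its own where there are three numbers: the turn, a rotation vector about the tool's x, y, z in degrees, then the shift along the tool's x, y, z in mm, then the closure, from 0 (fully open) to 1 (shut). A call has 1 to 10 rows; each row is the pose to reach, as a shift and turn from the pose commanded when the call began, along the tool's axes at that moment; what a row does not reach only later rows make up. A row lasts 1/12 s, in which the tool goes at most 41.7 mm and 7.16 degrees, less where a joint would pass 70% of its speed; a pose out of reach is approached as far as the arm can. A call with a gripper value outside its range is refused whole. The fingers move at their own pace and stop on an object; "newtons" is the grip in N (left out, the last holds). Time passes only in rows, so rows that repeat a pose let the fingers close. It gives the time, the measured TCP pose, the force and the opening at its end, in the units of the state.
- ctrl.get_state(): the state, without advancing time (a new reading comes with each control period).
- viewer.read_camera(name): name is "scene" or "top"; returns (picture, depth): 480x640x3 uint8, red, green, blue; 480x640 float32, m along the optical axis (not along the pixel's ray), 0 where there is no reading.
- viewer.calibration(name): a dict with "K" (3x3 intrinsics, pixels), "R" (3x3) and "t" (3): a world point X has camera coordinates R X + t. Camera axes: x right, y down, z forward; pixel columns grow to the right and rows downward; lengths in m; the calibration is good to about 2 mm. A picture is of the moment at which its call begins. calibration takes no time and is no camera call.
- ctrl.sign_off(): hands the job in, once; it reports no verdict.
The state is a dict: "time": time; "qpos": joint angles; "dq": joint speeds; "joint_efforts": joint torques, N m; "eef_pos": TCP position; "tcp_rot": TCP orientation; "contact_force": force on the tool from outside, world axes, zero at the start; "wrist_torque": the same for the moment, N m; "opening": opening from 0.0 (shut) to 1.0 (fully open).
Only numpy, scipy, OpenCV 4.12 (cv2) and the standard library are available. Lean on these libraries where they do the work, as an engineer would, in place of code of your own. Each camera call takes 0.05 s, during which the arm holds its last target.

### The job

The blue parts tote is locked into its wooden dock by the red clamp lever: swing the lever open by its black knob, about a quarter turn, while the tote is still seated. Then lift the tote by its wooden bar and tilt it so that all four brass inserts slide into the yellow corner without spilling. Finish while still holding it in the gripper, clear of everything, with its lowest point at least 6 cm above the bench, plainly tilted both ways so that the yellow corner is lowest and all four inserts lie on the yellow patch, with the lever left open and the other things on the bench left in place.

Things in the scene. Friction and masses are not known exactly. Their poses are not given: they have to be found in the camera images.
- tote: Open blue plastic tote, 172 (x) x 132 (y) x 50 mm high, walls and floor 5 mm thick, 0.24 to 0.5 kg empty. A bar handle runs along its x over the middle. Origin: centre of its underside; z up. Its +x +y corner is the marked one: a 60 x 60 mm yellow patch on the floor and yellow walls there. Starts level in the dock, underside 10 mm above the bench, axes along the dock's, 2 mm play each side.
- tote_bar (a point): Centre of the tote's pale wooden bar handle, with the tote's axes: a straight bar along x, 158 mm long, 14 mm thick (y), 22 mm high, its centre 94 mm above the tote's underside (104 mm above the bench at the start); free space 33 mm high between the tote's rim and the bar; carried by a 20 mm wide blue post at each end.
- tote_corner (a point): The underside of the tote's outer +x +y corner, the yellow one: 86 mm in x, 66 mm in y, 94 mm below the bar's centre.
- insert0_c (a point): Centre of one of the four loose brass inserts in the tote: short upright cylinder 18 mm across, 14 mm high, 22 g. On the slick tote floor (and walls) it starts to slide at a slope of 9 to 14 degrees; in the corner, along a wall, it needs somewhat more.
- insert1_c (a point): Centre of one of the four loose brass inserts in the tote: short upright cylinder 18 mm across, 14 mm high, 22 g. On the slick tote floor (and walls) it starts to slide at a slope of 9 to 14 degrees; in the corner, along a wall, it needs somewhat more.
- insert2_c (a point): Centre of one of the four loose brass inserts in the tote: short upright cylinder 18 mm across, 14 mm high, 22 g. On the slick tote floor (and walls) it starts to slide at a slope of 9 to 14 degrees; in the corner, along a wall, it needs somewhat more.
- insert3_c (a point): Centre of one of the four loose brass inserts in the tote: short upright cylinder 18 mm across, 14 mm high, 22 g. On the slick tote floor (and walls) it starts to slide at a slope of 9 to 14 degrees; in the corner, along a wall, it needs somewhat more.
- dock: Fixed wooden dock that the tote sits in: 196 (x) x 156 (y) mm, a 10 mm thick base with a rim up to 24 mm above the bench. Origin: centre of its underside, on the bench; z up. On its +y side stands a pale wooden block, 44 x 40 mm, 62 mm high, that carries the clamp lever.
- clamp (a joint): Red lever on a vertical pin on the dock's block. 0: shut, toe (46 mm) to the dock's -y over the tote's rim, arm and knob to the dock's -x. Starts at 0 to 0.2 rad. Opens clockwise from above to a stop at 1.7 rad (1.57: arm to the dock's +y); from 1.2 rad the toe is clear of the tote. 10 mm thick, 63 to 73 mm above the bench; stays where left; about 1 N at the knob moves it.
- clamp_knob (a point): Middle of the lever's black knob: upright round post 16 mm in diameter, 40 mm high (73 to 113 mm above the bench), 75 mm from the pivot axis. The point is 93 mm above the bench.
- clamp_pivot (a point): Point on the lever's pivot axis at the height of the knob's middle, at 30 mm in x and 98 mm in y of the dock's frame.
- driver: Wood-handled screwdriver, 190 mm long, lying near the dock. Not part of the job: leave it.
- offcut: Pale wood offcut, 110 x 45 x 22 mm, lying near the dock. Not part of the job: leave it.
- tape: Roll of blue tape, 90 mm across, 24 mm high. Not part of the job: leave it.
- glue: White glue bottle, 64 mm across, 160 mm high. Not part of the job: leave it.
- mallet: Wooden mallet, 260 mm long, lying down. Not part of the job: leave it.
- plane: Small wooden hand plane, 170 mm long, 64 mm high. Not part of the job: leave it.
- square: Try square with a 140 mm steel blade, lying flat. Not part of the job: leave it.
Things that resemble listed ones, but are neither listed nor needed, are in the scene too. Several things have the shape of the square; the one meant has the colours described above. Of the things that look like the glue, take the one that is farthest from the robot's base at the start.

How it is judged:
On the way, in this order (a step that is already met when the one before it is completed fails the run):
1. the clamp lever is swung open (over 1.2 rad) while the tote is still seated in the dock (value of joint clamp above 1.2 rad and distance of tote_bar from where it was at the start of the episode below 0.02 m), for 0.2 s.
2. the tote is lifted in the gripper, its yellow corner over 50 mm above the bench (contact force between the fingers and tote above 1 N and height (world z) of tote_corner above 0.05 m), for 0.2 s.
At the end, for the whole second after the job is handed in: Tote held in the gripper (over 1 N), off dock and bench things; its yellow corner over 50 mm above the bench, its x and y axes both 0.13 rad or more below level; all four inserts inside, centres over the yellow patch; lever open past 1.2 rad (all of step 2 and contact force between tote and dock below 0.2 N and value of joint clamp above 1.2 rad and angle between tote_bar's own x axis and vertical above 1.7 rad and angle between tote_bar's own y axis and vertical above 1.7 rad and contact force between tote and driver below 0.2 N and contact force between tote and offcut below 0.2 N and contact force between tote and tape below 0.2 N and contact force between tote and glue below 0.2 N and contact force between tote and mallet below 0.2 N and contact force between tote and plane below 0.2 N and contact force between tote and square below 0.2 N and x of each of insert0_c, insert1_c, insert2_c, insert3_c in the frame of tote_bar above 0.021 m and y of each of insert0_c, insert1_c, insert2_c, insert3_c in the frame of tote_bar above 0.001 m and z of each of insert0_c, insert1_c, insert2_c, insert3_c in the frame of tote_bar below -0.044 m); the arm keeps its last pose, push and grip.
It fails at once if another thing on the bench was pushed out of its place (over 30 mm) (distance of any of driver, offcut, tape, glue, mallet, plane, square from where it was at the start of the episode above 0.03 m).
It also fails if it takes over 51 s, if anything falls off the work surface, if the arm or the gripper's body presses on something with over 40 N, if the wrist force passes 120 N, or if a joint passes its speed limit or range.

## Working session

There is one attempt and no reset: what is moved stays moved. The work goes in short steps, Python scripts to look and compute and a tool call to move; the robot and the scene stay as the last step left them, time stands still between calls to the robot, and variables do not carry over. Pictures are saved under pics/ and viewed, and the job is handed in when it is done.

Besides the shell and the picture viewer there is one more tool, called after "Emit:" by a JSON object that holds its "op" and its "data", one argument or row to a line. step_arm: Moves the arm, as the interface text tells. Its arguments: {"type":"object","properties":{"rows":{"type":"array"},"newtons":{"type":"number"}},"required":["rows"]}

```bash
mkdir -p pics; ls
python3 - <<'E'
from plant import ctrl, viewer
import cv2,numpy as np
for n in ("scene","top"):
    p,d=viewer.read_camera(n); cv2.imwrite(f"pics/{n}0.png",p[:,:,::-1]); np.save(f"{n}0.npy",d)
    c=viewer.calibration(n); print(n,{k:np.round(v,4).tolist() for k,v in c.items()})
s=ctrl.get_state(); print(s)
E
```

```text
pics
scene {'K': [[615.3382, 0.0, 315.6043], [0.0, 615.3382, 245.1238], [0.0, 0.0, 1.0]], 'R': [[0.2418, 0.9703, 0.0111], [0.5874, -0.1373, -0.7975], [-0.7723, 0.1993, -0.6032]], 't': [-0.091, -0.2355, 1.8968]}
top {'K': [[520.9322, 0.0, 308.6121], [0.0, 520.9322, 230.8677], [0.0, 0.0, 1.0]], 'R': [[-0.0267, -0.9995, -0.0175], [-0.9978, 0.0277, -0.0607], [0.0612, 0.0159, -0.998]], 't': [-0.029, 0.5429, 1.465]}
{'time': 0.1, 'qpos': array([-1.40701178e+00,  2.87123279e-01,  1.57804301e+00, -2.38766852e-05,
        1.27863100e+00, -1.50016294e-01]), 'dq': array([-3.93738797e-05, -1.16394575e-03, -3.13690859e-03,  4.74641451e-04,
        5.92082769e-04, -1.52367913e-03]), 'joint_efforts': array([ 4.66475667e-04, -4.07298088e+01, -2.93698847e+01, -1.95354837e-04,
        3.42169260e-03,  1.92193721e-05]), 'eef_pos': array([ 0.20826842, -0.6414279 ,  0.23004799]), 'tcp_rot': array([-0.5714464 ,  0.41628784, -0.41516661,  0.57252959]), 'contact_force': array([-1.02212128,  0.27354364,  0.43540066]), 'wrist_torque': array([ 0.02220637, -0.01429426,  0.02820925]), 'opening': 1.0001465714610887}
```

View pics/scene0.png

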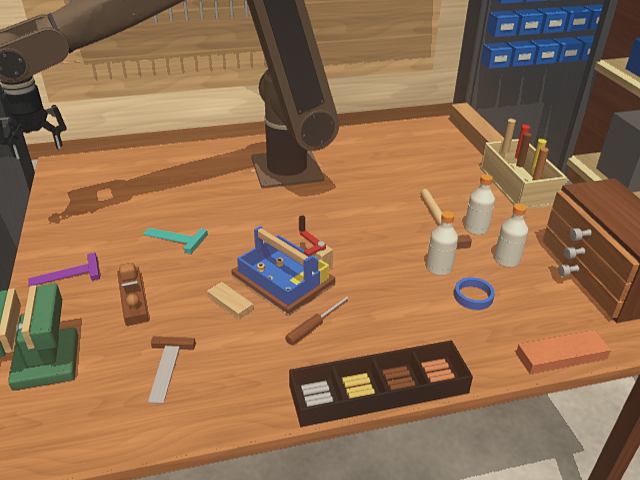

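View pics/top0.png

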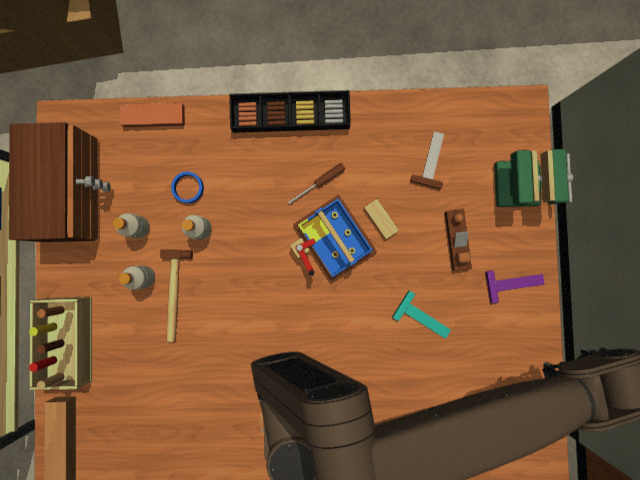

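The tote and dock are at about (338,238) in the top view, with the red lever and black knob near (306,258). The only blue tote is this one. Next I'll take an enlarged crop and measure.

```bash
python3 - <<'E'
import cv2
a=cv2.imread("pics/top0.png")[180:290,270:410]; b=cv2.imread("pics/scene0.png")[200:320,210:370]
cv2.imwrite("pics/c1.png",cv2.resize(a,None,fx=5.5,fy=5.4,interpolation=cv2.INTER_CUBIC))
cv2.imwrite("pics/c2.png",cv2.resize(b,None,fx=5,fy=5,interpolation=cv2.INTER_CUBIC))
E
cat > h.py <<'E'
import numpy as np
from plant import ctrl, viewer
def unproj(cam,u,v,z=None,depth=None):
    c=viewer.calibration(cam);K,R,t=[np.array(c[k]) for k in "KRt"]
    r=R.T@np.linalg.inv(K)@np.array([u,v,1.]);o=-R.T@t
    if depth is not None: return o+r*depth
    return o+r*(z-o[2])/r[2]
def proj(cam,X):
    c=viewer.calibration(cam);K,R,t=[np.array(c[k]) for k in "KRt"]
    p=(np.atleast_2d(X)@R.T+t)@K.T; return p[:,:2]/p[:,2:]
E
python3 - <<'E'
from h import *
import cv2
d=np.load("top0.npy");im=cv2.imread("pics/top0.png")
# world map of all pixels
c=viewer.calibration("top");K,R,t=[np.array(c[k]) for k in "KRt"]
vv,uu=np.mgrid[0:480,0:640]
P=np.stack([uu,vv,np.ones_like(uu)],-1)@np.linalg.inv(K).T*d[...,None]
W=(P-t)@R
np.save("W.npy",W)
sub=W[180:290,270:410].reshape(-1,3)
print(np.round(W[205:275:6,290:380:6,2]*1000).astype(int))
for z0,z1 in((.095,.125),(.05,.09)):
    m=(sub[:,2]>z0)&(sub[:,2]<z1);q=sub[m];print(m.sum(),q.mean(0))
for n,(u,v) in dict(bottleA=(130,226),B=(196,227),C=(137,278),tape=(187,188),driver=(318,183),offcut=(381,219)).items(): print(n,W[v,u])
E
```

```text
[[   1   -1   -1   -1   -2    3   18   13   19   27   -1   -2    0   22
    25]
 [  -4   -3   -2    3   21  110   21   20   13   54    6   -3   -5   22
    25]
 [  -3   -2    2   21   20  110  111    9   17   14   59   -5    4   -1
    23]
 [   1   20   55   12   17   16  117   15   18   19   12   16   -2   -3
     5]
 [   0   22   62   16   15   13   14  111   12   11   14 1494   20    0
     4]
 [   0   -1   23   15   17   17   19  112  110   18   12   14   58   -4
     7]
 [  -2   66   63   66   74   16   20   14  116   16   16   11   12   27
     2]
 [  -5   79   75   23   60   18   16   16   13  118   17   17   13   53
    23]
 [   4   62   75   -3   26   11   18   32   15  113  119   11   15   27
    -2]
 [  -2    0   71   72    2   15   18   23   20   17  118   58   25   -4
     1]
 [   7   -3   -1   68    2   21   64   19   16   17   22    8   -1    5
    -2]
 [   4    2    2   75   -2   -3   17   16   60   21   -3    1   -3    1
     0]]
400 [ 0.51437253 -0.11120166  0.11358697]
771 [ 0.50497059 -0.07345112  0.06450946]
bottleA [0.56179638 0.42976139 0.11923514]
B [0.554033   0.25287406 0.12158342]
C [0.42325264 0.41305006 0.11600178]
tape [ 0.67762899  0.30650691 -0.0024423 ]
driver [ 0.6767645  -0.0741987   0.02568955]
offcut [ 0.56898447 -0.2486832   0.02865886]
```

View pics/c1.png

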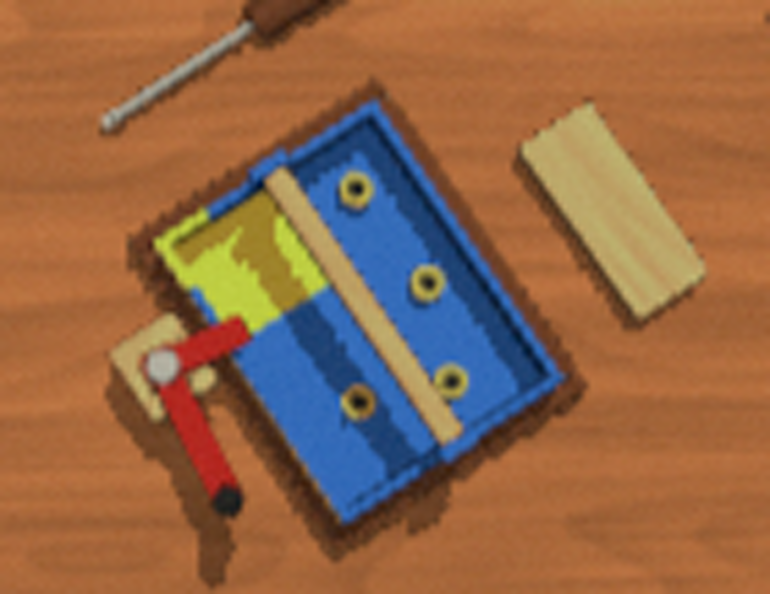

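View pics/c2.png

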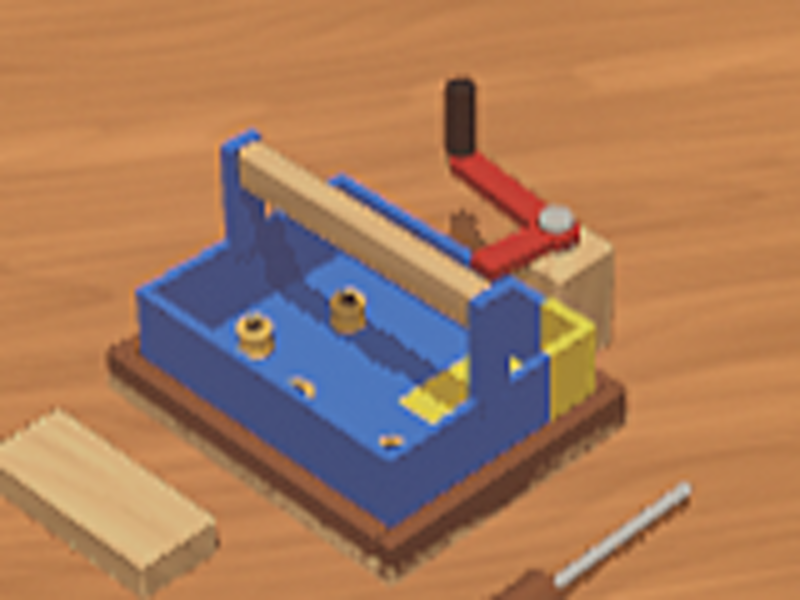

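```bash
cat > fit.py <<'E'
from h import *
from scipy.optimize import least_squares
def T(x,y,yaw,p):
    p=np.atleast_2d(p);c,s=np.cos(yaw),np.sin(yaw)
    return np.c_[x+c*p[:,0]-s*p[:,1],y+s*p[:,0]+c*p[:,1],p[:,2]]
top=[((275,172),(.079,0,.115)),((455,433),(-.079,0,.115)),((155,243),(.086,.066,.06)),((375,101),(.086,-.066,.06)),((562,377),(-.086,-.066,.06)),((345,522),(-.086,.066,.06)),((163,366),(.03,.098,.078))]
sc=[((137,292),(-.086,-.066,.06)),((390,455),(.086,-.066,.06)),((595,325),(.086,.066,.06)),((556,215),(.03,.098,.080))]
tk=(228,497);sk=(461,85)
cv=lambda c,p:(270+p[0]/5.5-.4,180+p[1]/5.4-.4) if c=="top" else (210+p[0]/5-.4,200+p[1]/5-.4)
def knob(q,th=None,z=.113):
    th=q[3] if th is None else th
    return T(q[0],q[1],q[2],(.03-.075*np.cos(th),.098+.075*np.sin(th),z))
def res(q):
    r=[]
    for c,L in(("top",top),("scene",sc)):
        for p,X in L: r.append((proj(c,T(*q[:3],X))[0]-cv(c,p))*(1.2 if c=="top" else 1))
    r.append(proj("top",knob(q))[0]-cv("top",tk)); r.append(proj("scene",knob(q))[0]-cv("scene",sk))
    return np.concatenate(r)
def fit(): return least_squares(res,[.515,-.11,.6,.1],loss="soft_l1")
if __name__=="__main__":
    s=fit();print(s.x,np.round(res(s.x).reshape(-1,2),1).tolist())
    q=s.x;print("knob",knob(q,z=.093),"pivot",T(*q[:3],(.03,.098,.093)),"bar",T(*q[:3],(0,0,.104)))
    for th in(.3,.6,.9,1.2,1.4,1.5):print(th,knob(q,th,.093))
E
python3 fit.py
```

```text
[ 0.52048195 -0.11649358  0.55929861  0.12886566] [[-0.6, -0.3], [-0.1, 1.2], [-0.0, -0.4], [-0.3, -0.5], [0.7, 0.3], [0.0, 0.1], [-0.2, -0.0], [-0.3, -0.1], [0.0, 1.5], [0.0, 0.6], [-0.0, -0.3], [-0.0, 0.8], [-0.3, 0.1]]
knob [[ 0.42575388 -0.04880316  0.093     ]] pivot [[ 0.49391277 -0.01750833  0.093     ]] bar [[ 0.52048195 -0.11649358  0.104     ]]
0.3 [[ 0.42142002 -0.03673854  0.093     ]]
0.6 [[ 0.41897489 -0.01445657  0.093     ]]
0.9 [[0.42322373 0.00755278 0.093     ]]
1.2 [[0.43378702 0.02732351 0.093     ]]
1.4 [[0.44389224 0.038375   0.093     ]]
1.5 [[0.44972116 0.04308953 0.093     ]]
```

```bash
cat >> h.py <<'E'
from scipy.spatial.transform import Rotation as Ro
def ori(yhat,xhint):
    y=np.array(yhat,float);y/=np.linalg.norm(y);x=np.array(xhint,float);x-=y*(x@y);x/=np.linalg.norm(x)
    return Ro.from_matrix(np.c_[x,y,np.cross(x,y)])
def rel(pos,R=None,p0=None,R0=None):
    s=ctrl.get_state()
    R0=Ro.from_quat(s["tcp_rot"]) if R0 is None else R0
    p0=s["eef_pos"] if p0 is None else p0
    R=R0 if R is None else R
    sh=R0.inv().apply(np.array(pos)-p0)*1000; tn=(R0.inv()*R).as_rotvec(degrees=True)
    print("turn",np.round(tn,1).tolist(),"shift",np.round(sh,1).tolist(),"rows>=",np.round(max(np.linalg.norm(sh)/41.7,np.linalg.norm(tn)/7.16),1))
E
python3 - <<'E'
from h import *
from fit import fit,knob,T
s=ctrl.get_state();R0=Ro.from_quat(s["tcp_rot"]);print(R0.as_matrix().round(3))
t=np.radians(15)
for sg in(1,-1):
    Rk=ori((-np.sin(t),0,-np.cos(t)),(0,sg,0)); print(sg); rel((.46,-.3,.23),Rk); rel((.43,-.05,.17),Rk)
E
```

```text
[[ 0.309 -0.     0.951]
 [-0.951  0.002  0.309]
 [-0.002 -1.     0.   ]]
1
turn [3.2, -160.7, 21.2] shift [-247.0, 0.7, 344.8] rows>= 22.6
turn [3.2, -160.7, 21.2] shift [-494.0, 61.2, 393.4] rows>= 22.6
-1
turn [-14.9, 17.9, 2.2] shift [-247.0, 0.7, 344.8] rows>= 10.2
turn [-14.9, 17.9, 2.2] shift [-494.0, 61.2, 393.4] rows>= 15.2
```

Emit:
{"op": "step_arm", "data": {
  "rows": [
    [[-15,18,2],[-247,1,345],0],
    [[-15,18,2],[-247,1,345],0],
    [[-15,18,2],[-247,1,345],0],
    [[-15,18,2],[-247,1,345],0],
    [[-15,18,2],[-247,1,345],0],
    [[-15,18,2],[-247,1,345],0],
    [[-15,18,2],[-247,1,345],0],
    [[-15,18,2],[-247,1,345],0],
    [[-15,18,2],[-247,1,345],0],
    [[-15,18,2],[-247,1,345],0]
  ],
  "newtons": 30
}}

```text
time: 0.93
eef_pos: [0.451, -0.312, 0.2299]
tcp_rot: [0.562, -0.56, 0.432, -0.428]
contact_force: [0.5, 0.4, 0.3]
opening: 1.001
```

Run:
```python
from h import *
t=np.radians(15)
print(ctrl.get_state()["eef_pos"])
Rk=ori((-np.sin(t),0,-np.cos(t)),(0,-1,0)); rel((.423,-.049,.17),Rk)
```

```text
[ 0.45099851 -0.31202156  0.22991596]
turn [0.1, -0.2, 0.3] shift [-263.3, 63.7, -12.2] rows>= 6.5
```

Emit:
{"op": "step_arm", "data": {
  "rows": [
    [[0,0,0],[-251,67,-20],0],
    [[0,0,0],[-251,67,-20],0],
    [[0,0,0],[-251,67,-20],0],
    [[0,0,0],[-251,67,-20],0],
    [[0,0,0],[-251,67,-20],0],
    [[0,0,0],[-251,67,-20],0],
    [[0,0,0],[-251,67,-20],0],
    [[0,0,0],[-251,67,-20],0],
    [[0,0,0],[-251,67,-20],0],
    [[0,0,0],[-251,67,-20],0]
  ]
}}

```text
time: 1.77
eef_pos: [0.4147, -0.0646, 0.1698]
tcp_rot: [0.562, -0.56, 0.433, -0.428]
contact_force: [0.2, 0.2, 0.5]
opening: 0.997
```

Run:
```python
from h import *
import cv2
from fit import fit,knob
print(knob(fit().x,z=.1))
t=np.radians(15)
p,d=viewer.read_camera("scene"); cv2.imwrite("pics/s1.png",cv2.resize(p[150:330,180:420,::-1],None,fx=3.3,fy=3.3))
s=ctrl.get_state();print(s["eef_pos"],s["qpos"].round(2))
Rk=ori((-np.sin(t),0,-np.cos(t)),(0,-1,0)); rel((.421,-.049,.082),Rk)
```

```text
[[ 0.42575388 -0.04880316  0.1       ]]
[ 0.41472736 -0.06487904  0.16984745] [-0.34 -0.07  2.1  -0.1   1.36  1.26]
turn [-0.0, -0.3, 0.4] shift [-16.6, 83.1, 28.7] rows>= 2.1
```

View pics/s1.png

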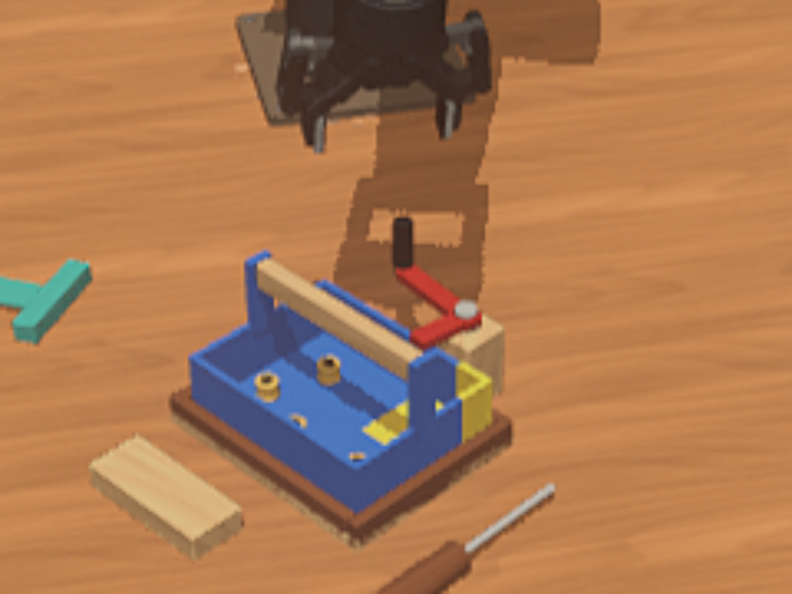

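The scene crop shows the knob upright at (402,240) and the open fingers at (315,130) and (448,120). The fingers are still short of the knob and about 16 mm to the right of the robot. I'll correct that first, then descend.

Emit:
{"op": "step_arm", "data": {
  "rows": [
    [[0,0,0],[-16,0,7],0],
    [[0,0,0],[-16,0,7],0],
    [[0,0,0],[-16,0,7],0],
    [[0,0,0],[-16,0,7],0]
  ]
}}

```text
time: 2.15
eef_pos: [0.4209, -0.0486, 0.1675]
tcp_rot: [0.562, -0.56, 0.433, -0.428]
contact_force: [-0.3, -0.0, 0.9]
opening: 1.002
```

Run:
```python
from h import *
t=np.radians(15)
s=ctrl.get_state();print(s["eef_pos"],s["dq"].round(3))
Rk=ori((-np.sin(t),0,-np.cos(t)),(0,-1,0)); rel((.421,-.049,.082),Rk)
```

```text
[ 0.4209466  -0.04858287  0.167503  ] [ 0.001 -0.004  0.007  0.001  0.001  0.003]
turn [0.1, -0.2, 0.4] shift [-0.2, 82.6, 22.3] rows>= 2.1
```

Emit:
{"op": "step_arm", "data": {
  "rows": [
    [[0,0,0],[0,28,7.5],0],
    [[0,0,0],[0,55,15],0],
    [[0,0,0],[0,82,22],0],
    [[0,0,0],[0,82,22],0],
    [[0,0,0],[0,82,22],0]
  ]
}}

```text
time: 2.57
eef_pos: [0.4195, -0.0483, 0.0816]
tcp_rot: [0.563, -0.561, 0.431, -0.427]
contact_force: [1.0, 0.3, 0.6]
opening: 1.002
```

Run:
```python
from h import *
import cv2
p,d=viewer.read_camera("scene"); cv2.imwrite("pics/s2.png",cv2.resize(p[150:330,180:420,::-1],None,fx=3.3,fy=3.3))
```

```text
(no output)
```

View pics/s2.png

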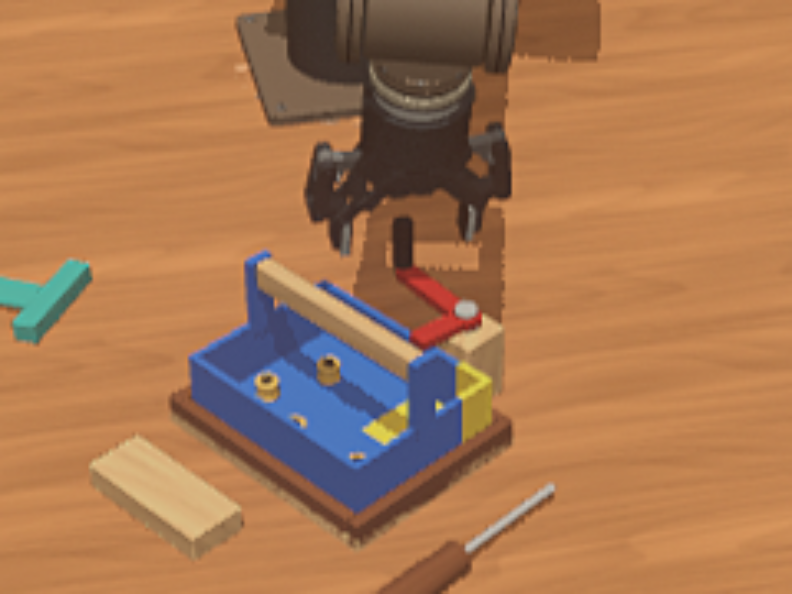

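The knob at (402,240) now sits between the fingertips at (345,245) and (470,235). Closing.

Emit:
{"op": "step_arm", "data": {
  "rows": [
    [[0,0,0],[0,0,0],0.6],
    [[0,0,0],[0,0,0],1],
    [[0,0,0],[0,0,0],1],
    [[0,0,0],[0,0,0],1],
    [[0,0,0],[0,0,0],1],
    [[0,0,0],[0,0,0],1],
    [[0,0,0],[0,0,0],1],
    [[0,0,0],[0,0,0],1]
  ],
  "newtons": 30
}}

```text
time: 3.28
eef_pos: [0.4208, -0.0482, 0.0829]
tcp_rot: [0.562, -0.56, 0.432, -0.428]
contact_force: [-1.3, 0.2, 2.8]
opening: 0.179
```

Run:
```python
from h import *
from fit import fit,knob
import cv2
p,d=viewer.read_camera("scene"); cv2.imwrite("pics/s3.png",cv2.resize(p[150:330,180:420,::-1],None,fx=3.3,fy=3.3))
s=ctrl.get_state();R0=Ro.from_quat(s["tcp_rot"]);q=fit().x;k0=knob(q)[0]
for th in(.13,.3,.5,.7,.9,1.1,1.3,1.4,1.5): print(th,np.round(R0.inv().apply(knob(q,th)[0]-k0)*1000,1).tolist())
```

```text
0.13 [-0.1, 0.0, -0.0]
0.3 [-12.1, 1.1, -4.2]
0.5 [-26.8, 1.6, -6.6]
0.7 [-41.8, 1.3, -6.0]
0.9 [-56.4, 0.3, -2.6]
1.1 [-69.9, -1.4, 3.5]
1.3 [-81.9, -3.8, 12.1]
1.4 [-87.2, -5.3, 17.3]
1.5 [-91.9, -6.8, 22.9]
```

View pics/s3.png

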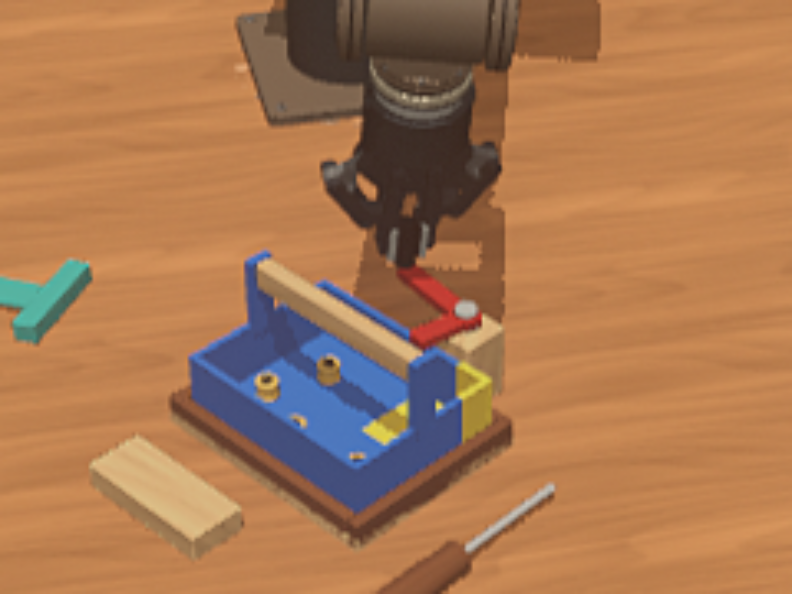

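The knob is gripped at (402,245) with the opening at 0.179, about 15 mm. Swinging it along the arc, in two calls.

Emit:
{"op": "step_arm", "data": {
  "rows": [
    [[0,0,0],[-6,0.5,-2],1],
    [[0,0,0],[-12,1,-4],1],
    [[0,0,0],[-19,1.5,-5.5],1],
    [[0,0,0],[-27,1.5,-6.5],1],
    [[0,0,0],[-34,1.5,-6.5],1],
    [[0,0,0],[-42,1.5,-6],1],
    [[0,0,0],[-42,1.5,-6],1]
  ]
}}

```text
time: 3.92
eef_pos: [0.4115, -0.0052, 0.0828]
tcp_rot: [0.564, -0.562, 0.43, -0.425]
contact_force: [-8.9, -2.1, 10.5]
opening: 0.18
```

Run:
```python
from h import *
s=ctrl.get_state();print(s["eef_pos"]-np.array([.4208,-.0482,.0829]),s["contact_force"],s["opening"])
```

```text
[-0.00934241  0.04295802 -0.00014646] [-8.91040058 -2.05390141 10.48183311] 0.18032458458612116
```

Emit:
{"op": "step_arm", "data": {
  "rows": [
    [[0,0,0],[-7,-0.5,3.5],1],
    [[0,0,0],[-14,-1,5.5],1],
    [[0,0,0],[-21,-2,8.5],1],
    [[0,0,0],[-28,-3,12],1],
    [[0,0,0],[-34,-4,16],1],
    [[0,0,0],[-40,-5,20],1],
    [[0,0,0],[-45,-6.5,25],1],
    [[0,0,0],[-50,-8,31],1],
    [[0,0,0],[-50,-8,31],1]
  ]
}}

```text
time: 4.67
eef_pos: [0.4463, 0.0449, 0.0821]
tcp_rot: [0.562, -0.561, 0.431, -0.427]
contact_force: [-2.1, 1.2, 7.5]
opening: 0.176
```

Run:
```python
from h import *
import cv2
for n,sl in (("scene",np.s_[150:330,180:420,::-1]),("top",np.s_[170:320,240:440,::-1])):
    p,d=viewer.read_camera(n); cv2.imwrite(f"pics/{n}4.png",cv2.resize(p[sl],None,fx=3.3,fy=3.3))
```

```text
(no output)
```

View pics/scene4.png

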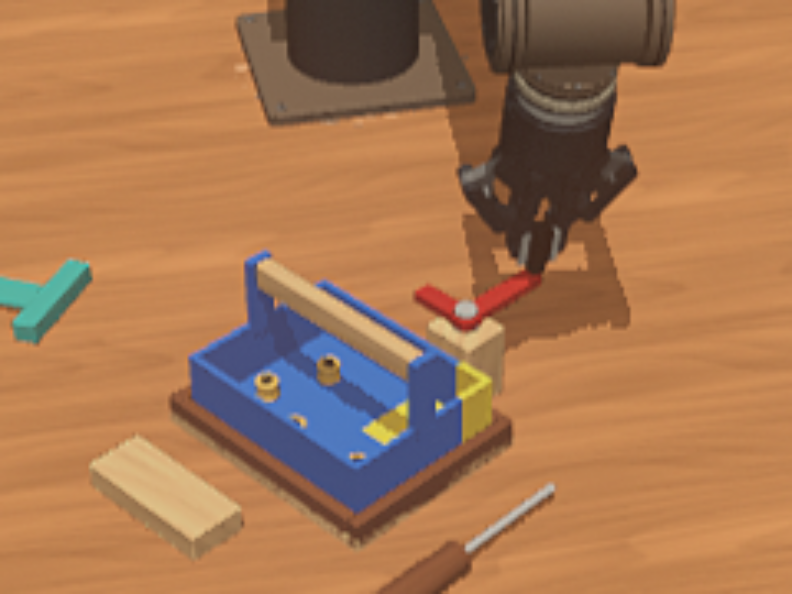

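View pics/top4.png

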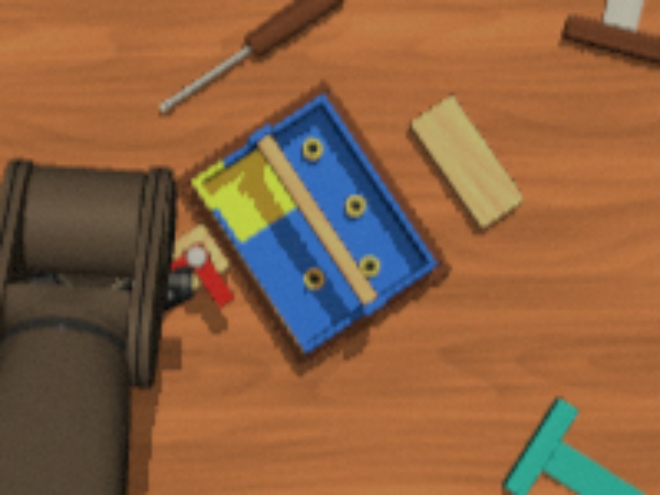

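The lever is open: the toe at (430,295) in the scene view points to the dock's -x, off the tote. Releasing and rising.

Emit:
{"op": "step_arm", "data": {
  "rows": [
    [[0,0,0],[0,0,0],0.5],
    [[0,0,0],[0,0,0],0.4],
    [[0,0,0],[0,0,0],0.3],
    [[0,0,0],[0,0,0],0.3],
    [[0,0,0],[0,0,0],0.3],
    [[0,0,0],[0,-40,-10],0.3],
    [[0,0,0],[0,-80,-21],0.2],
    [[0,0,0],[0,-116,-31],0.2],
    [[0,0,0],[0,-116,-31],0.2],
    [[0,0,0],[0,-116,-31],0.2]
  ]
}}

```text
time: 5.6
eef_pos: [0.4486, 0.0445, 0.2043]
tcp_rot: [0.561, -0.559, 0.434, -0.43]
contact_force: [-0.2, -0.2, -0.2]
opening: 0.797
```

Run:
```python
from h import *
from fit import fit,T
q=fit().x
bar=T(*q[:3],(0,0,.104))[0];ty=T(0,0,q[2],(0,1,0))[0]
s=ctrl.get_state();R0=Ro.from_quat(s["tcp_rot"]);print(s["eef_pos"],s["qpos"].round(2),s["contact_force"])
for sg in(1,-1):
    Rb=ori((0,0,-1),sg*ty)
    rel(bar+[0,0,-.019+.11],Rb)
```

```text
[0.44858212 0.04452557 0.2043398 ] [-0.11 -0.04  2.   -0.03  1.43  1.47] [-0.18703763 -0.16257143 -0.24930583]
turn [4.9, 146.8, 19.1] shift [160.8, -8.1, 72.4] rows>= 20.7
turn [14.4, -32.0, -3.7] shift [160.8, -8.1, 72.4] rows>= 4.9
```

Emit:
{"op": "step_arm", "data": {
  "rows": [
    [[14,-32,-4],[161,-8,72],0],
    [[14,-32,-4],[161,-8,72],0],
    [[14,-32,-4],[161,-8,72],0],
    [[14,-32,-4],[161,-8,72],0],
    [[14,-32,-4],[161,-8,72],0],
    [[14,-32,-4],[161,-8,72],0],
    [[14,-32,-4],[161,-8,72],0],
    [[14,-32,-4],[161,-8,72],0]
  ],
  "newtons": 80
}}

```text
time: 6.27
eef_pos: [0.5172, -0.1155, 0.1902]
tcp_rot: [0.622, -0.347, 0.339, -0.614]
contact_force: [0.9, 0.9, 0.6]
opening: 1.002
```

Run:
```python
from h import *
from fit import fit,T,proj
import cv2
q=fit().x
bar=T(*q[:3],(0,0,.104))[0];ty=T(0,0,q[2],(0,1,0))[0]
s=ctrl.get_state();print(s["eef_pos"],s["qpos"].round(2),s["contact_force"],s["opening"])
rel(bar+[0,0,-.019],ori((0,0,-1),-ty))
p,d=viewer.read_camera("scene"); cv2.imwrite("pics/s5.png",cv2.resize(p[150:330,180:420,::-1],None,fx=3.3,fy=3.3))
```

```text
[ 0.51724494 -0.11546065  0.19024597] [-0.41  0.01  1.96 -0.01  1.18  0.61] [0.91071054 0.87074776 0.59113666] 1.0022766985839529
turn [0.9, -0.1, -0.2] shift [3.0, 105.2, 3.8] rows>= 2.5
```

View pics/s5.png

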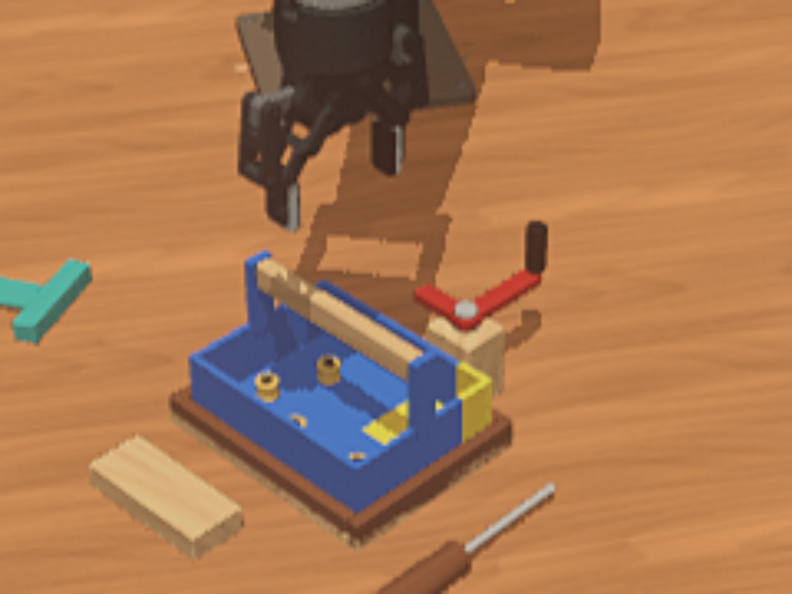

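The lever and knob at (536,250) stayed open, and the gripper is above the bar. Descending with a small correction, then closing at 80 N.

Emit:
{"op": "step_arm", "data": {
  "rows": [
    [[1,0,0],[3,35,4],0],
    [[1,0,0],[3,70,4],0],
    [[1,0,0],[3,95,4],0],
    [[1,0,0],[3,105,4],0],
    [[1,0,0],[3,105,4],0]
  ]
}}

```text
time: 6.73
eef_pos: [0.5197, -0.1154, 0.0835]
tcp_rot: [-0.618, 0.344, -0.34, 0.62]
contact_force: [-0.5, 0.2, -0.5]
opening: 1.0
```

Emit:
{"op": "step_arm", "data": {
  "rows": [
    [[0,0,0],[0,0,0],0.5],
    [[0,0,0],[0,0,0],0.7],
    [[0,0,0],[0,0,0],0.8],
    [[0,0,0],[0,0,0],0.9],
    [[0,0,0],[0,0,0],1],
    [[0,0,0],[0,0,0],1],
    [[0,0,0],[0,0,0],1],
    [[0,0,0],[0,0,0],1]
  ],
  "newtons": 80
}}

```text
time: 7.4
eef_pos: [0.522, -0.1173, 0.0874]
tcp_rot: [-0.617, 0.342, -0.343, 0.62]
contact_force: [-2.6, 2.7, 4.4]
opening: 0.148
```

Run:
```python
from h import *
import cv2
s=ctrl.get_state();print(s["eef_pos"],s["contact_force"],s["opening"])
p,d=viewer.read_camera("scene"); cv2.imwrite("pics/s6.png",cv2.resize(p[150:330,180:420,::-1],None,fx=3.3,fy=3.3))
```

```text
[ 0.52202238 -0.11732667  0.08737631] [-2.61399696  2.72582912  4.4370977 ] 0.1483714082779512
```

View pics/s6.png

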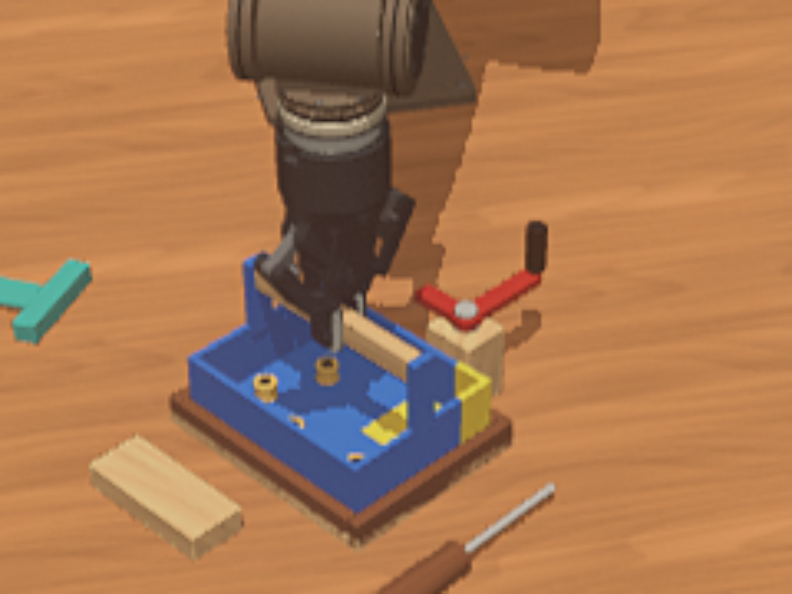

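The pads are on the bar at (335,325), opening 0.148. Lifting straight up.

Emit:
{"op": "step_arm", "data": {
  "rows": [
    [[0,0,0],[0,-8,0],1],
    [[0,0,0],[0,-20,0],1],
    [[0,0,0],[0,-40,0],1],
    [[0,0,0],[0,-65,0],1],
    [[0,0,0],[0,-90,0],1],
    [[0,0,0],[0,-115,0],1],
    [[0,0,0],[0,-140,0],1],
    [[0,0,0],[0,-160,0],1],
    [[0,0,0],[0,-172,0],1],
    [[0,0,0],[0,-180,0],1]
  ]
}}

```text
time: 8.28
eef_pos: [0.5217, -0.1184, 0.2684]
tcp_rot: [-0.617, 0.341, -0.343, 0.62]
contact_force: [-0.1, -0.5, -4.8]
opening: 0.151
```

Emit:
{"op": "step_arm", "data": {
  "rows": [
    [[0,0,0],[0,0,0],1],
    [[0,0,0],[0,0,0],1],
    [[0,0,0],[0,0,0],1]
  ]
}}

```text
time: 8.53
eef_pos: [0.5205, -0.1177, 0.2645]
tcp_rot: [-0.617, 0.343, -0.341, 0.62]
contact_force: [-0.9, 0.7, -5.1]
opening: 0.145
```

Run:
```python
from h import *
import cv2
s=ctrl.get_state();R=Ro.from_quat(s["tcp_rot"]);print(s["eef_pos"],s["contact_force"],s["opening"],s["qpos"].round(2));print(R.as_matrix().round(3))
for n,sl in (("scene",np.s_[80:320,160:480,::-1]),("top",np.s_[150:350,220:480,::-1])):
    p,d=viewer.read_camera(n); cv2.imwrite(f"pics/{n}7.png",cv2.resize(p[sl],None,fx=2.5,fy=2.5))
```

```text
[ 0.52051427 -0.11773532  0.26451083] [-0.93974892  0.73568581 -5.05546798] 0.14500376593281894 [-0.41 -0.05  1.89  0.    1.31  0.6 ]
[[ 0.531 -0.001  0.847]
 [-0.847  0.005  0.531]
 [-0.004 -1.     0.002]]
```

View pics/scene7.png

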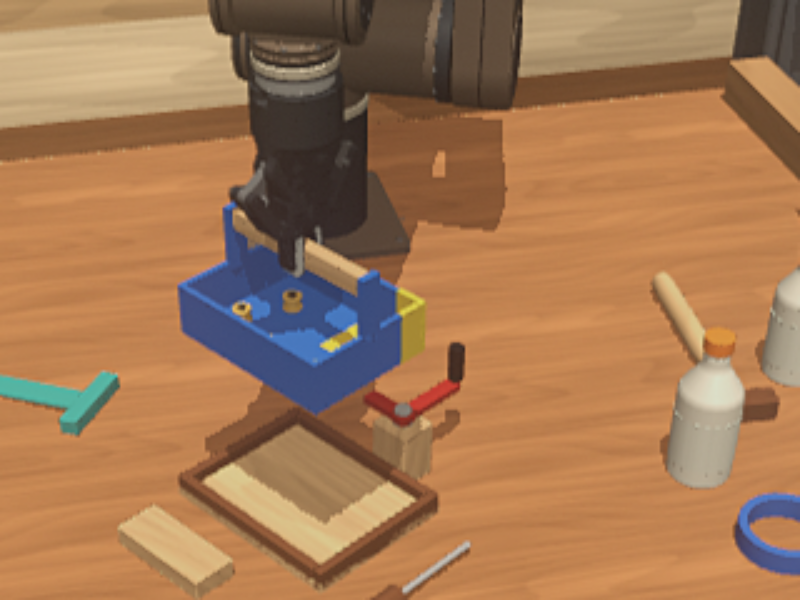

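View pics/top7.png

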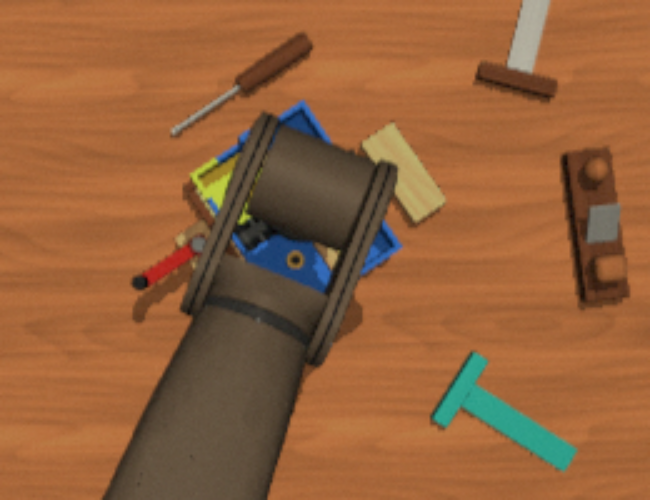

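The tote is held level at (300,330), the dock is empty and the lever still open; nothing else has moved. Tool -x is tote +y and tool z is tote +x, so I'll tilt both axes gradually while rising a little.

Emit:
{"op": "step_arm", "data": {
  "rows": [
    [[-1,0,-1],[0,-10,0],1],
    [[-2,0,-2],[0,-20,0],1],
    [[-3.5,0,-3.5],[0,-30,0],1],
    [[-5,0,-5],[0,-40,0],1],
    [[-6.5,0,-6.5],[0,-50,0],1],
    [[-8,0,-8],[0,-50,0],1],
    [[-10,0,-10],[0,-50,0],1],
    [[-12,0,-12],[0,-50,0],1],
    [[-14,0,-14],[0,-50,0],1],
    [[-16,0,-16],[0,-50,0],1]
  ]
}}

```text
time: 9.47
eef_pos: [0.5211, -0.1177, 0.3153]
tcp_rot: [0.739, -0.298, 0.374, -0.475]
contact_force: [0.1, -0.4, -4.5]
opening: 0.145
```

```bash
cat > look.py <<'E'
import sys
from h import *
import cv2
k=sys.argv[1]
s=ctrl.get_state();R=Ro.from_quat(s["tcp_rot"]).as_matrix();print(s["time"],s["eef_pos"],s["contact_force"],s["opening"],s["qpos"].round(2))
print("tilt x,y deg",np.degrees(np.arcsin([-R[2,2],R[2,0]])))
p,d=viewer.read_camera("scene"); np.save("sd.npy",d);cv2.imwrite(f"pics/scene{k}.png",cv2.resize(p[120:280,200:410,::-1],None,fx=3.7,fy=3.7,interpolation=cv2.INTER_CUBIC))
E
python3 look.py 8
```

```text
9.4667 [ 0.52109627 -0.11772544  0.31529163] [ 0.10443336 -0.38047356 -4.5192532 ] 0.14544359898853026 [-0.23 -0.05  1.83 -0.4   1.38  0.86]
tilt x,y deg [15.64563503 15.65943394]
```

View pics/scene8.png

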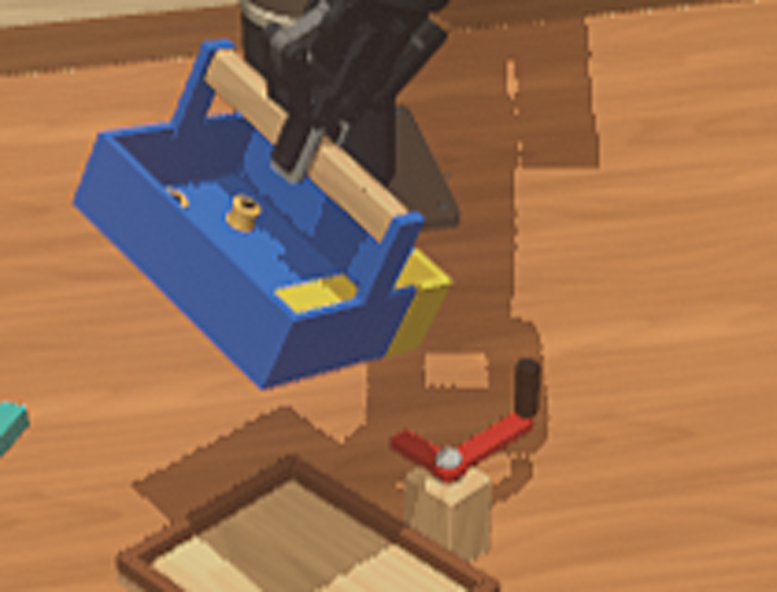

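The tote is tilting toward the yellow corner, with two inserts visible and moving at (175,195) and (242,212). Increasing the tilt to about 25° each way.

Emit:
{"op": "step_arm", "data": {
  "rows": [
    [[-1.5,0,-1.5],[0,0,0],1],
    [[-3,0,-3],[0,0,0],1],
    [[-4.5,0,-4.5],[0,0,0],1],
    [[-6,0,-6],[0,0,0],1],
    [[-7.5,0,-7.5],[0,0,0],1],
    [[-9,0,-9],[0,0,0],1],
    [[-10,0,-10],[0,0,0],1],
    [[-10,0,-10],[0,0,0],1],
    [[-10,0,-10],[0,0,0],1],
    [[-10,0,-10],[0,0,0],1]
  ]
}}

```text
time: 10.35
eef_pos: [0.5213, -0.1183, 0.3165]
tcp_rot: [0.8, -0.264, 0.387, -0.375]
contact_force: [-0.1, -0.0, -5.2]
opening: 0.148
```

```bash
python3 look.py 9;  python3 - <<'E'
from h import *
import cv2
p,d=viewer.read_camera("top"); cv2.imwrite("pics/top9.png",cv2.resize(p[150:330,220:430,::-1],None,fx=3.3,fy=3.3))
E
```

```text
10.35 [ 0.52133445 -0.11827166  0.31647526] [-0.08269246 -0.029387   -5.23171817] 0.1477591920827643 [-0.14 -0.01  1.84 -0.64  1.41  1.01]
tilt x,y deg [24.78085204 24.93466993]
```

View pics/scene9.png

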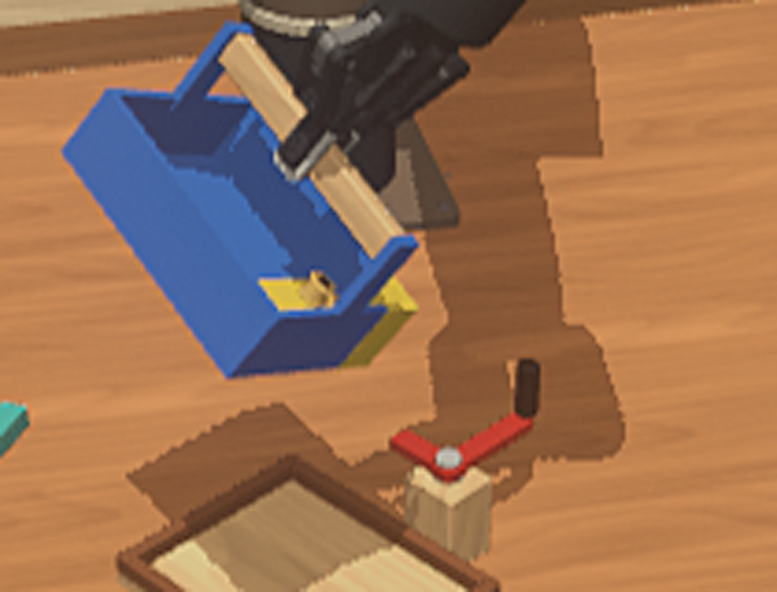

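View pics/top9.png

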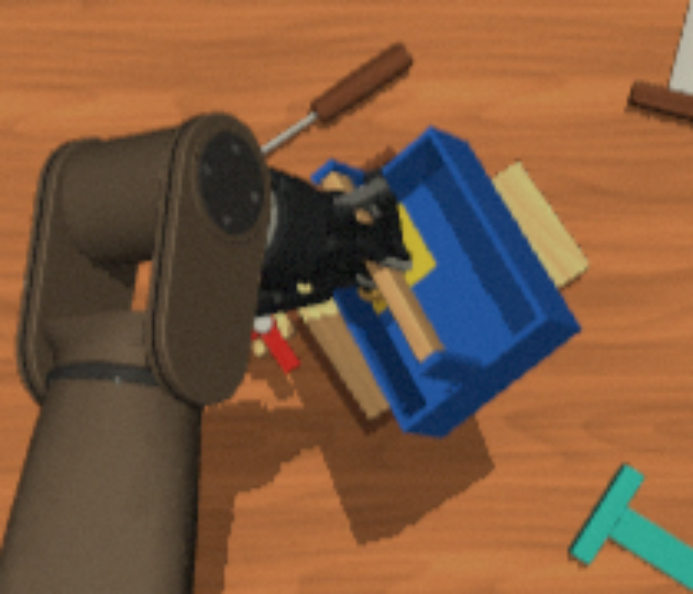

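Three inserts seem to be hidden behind the posts and gripper; one shows at (320,290) on yellow. To see into the corner, I'll turn the tote about the vertical with the tilt unchanged so it faces the scene camera.

Run:
```python
from h import *
c=viewer.calibration("scene");print("cam",-np.array(c["R"]).T@np.array(c["t"]))
R=Ro.from_quat(ctrl.get_state()["tcp_rot"]).as_matrix();a=-R[:,1];print("tote z az",np.degrees(np.arctan2(a[1],a[0])))
print("-80 about world z in tool:",(-80*R[2]).round(1))
```

```text
cam [ 1.62530884 -0.32216035  0.957249  ]
tote z az 77.24686845877496
-80 about world z in tool: [-33.8  64.3  33.5]
```

Emit:
{"op": "step_arm", "data": {
  "rows": [
    [[-1.3,2.4,1.3],[0,0,0],1],
    [[-2.5,4.8,2.5],[0,0,0],1],
    [[-3.8,7.2,3.8],[0,0,0],1],
    [[-5,9.6,5],[0,0,0],1],
    [[-6.3,12.1,6.3],[0,0,0],1],
    [[-7.6,14.5,7.6],[0,0,0],1],
    [[-8.8,16.9,8.8],[0,0,0],1],
    [[-10.1,19.3,10.1],[0,0,0],1],
    [[-11.3,21.7,11.3],[0,0,0],1],
    [[-12.6,24.1,12.6],[0,0,0],1]
  ]
}}

```text
time: 11.28
eef_pos: [0.5217, -0.1186, 0.317]
tcp_rot: [0.704, -0.462, 0.472, -0.262]
contact_force: [0.2, -0.2, -4.3]
opening: 0.149
```

```bash
python3 look.py 10
```

```text
11.2833 [ 0.52174409 -0.11856996  0.31701343] [ 0.20219113 -0.23926912 -4.28273857] 0.14939352516487509 [-0.18  0.15  1.67 -0.53  1.68  1.4 ]
tilt x,y deg [24.65130805 24.9826818 ]
```

View pics/scene10.png

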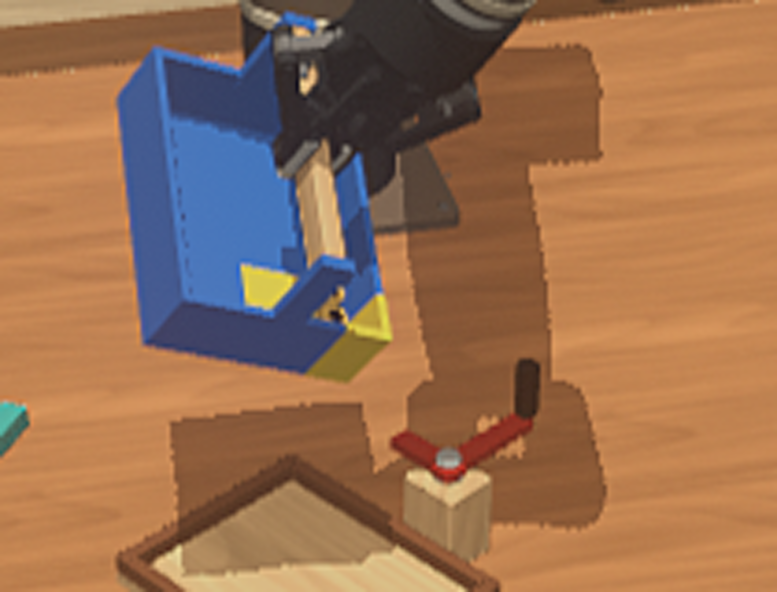

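The corner is partly visible now, with inserts at (335,300) partly behind the post. Turning another 30°.

Emit:
{"op": "step_arm", "data": {
  "rows": [
    [[-1.3,2.4,1.3],[0,0,0],1],
    [[-2.5,4.8,2.5],[0,0,0],1],
    [[-3.8,7.2,3.8],[0,0,0],1],
    [[-5,9.6,5],[0,0,0],1],
    [[-6.3,12.1,6.3],[0,0,0],1],
    [[-7.6,14.5,7.6],[0,0,0],1],
    [[-8.8,16.9,8.8],[0,0,0],1],
    [[-10.1,19.3,10.1],[0,0,0],1],
    [[-11.3,21.7,11.3],[0,0,0],1],
    [[-12.6,24.1,12.6],[0,0,0],1]
  ]
}}

```text
time: 12.17
eef_pos: [0.5218, -0.1188, 0.3169]
tcp_rot: [-0.56, 0.628, -0.524, 0.132]
contact_force: [-0.2, 0.2, -4.1]
opening: 0.153
```

```bash
python3 look.py 11
```

```text
12.1667 [ 0.52183682 -0.11882313  0.31692372] [-0.21434174  0.24018851 -4.14465635] 0.1525796011849545 [-0.26  0.24  1.56 -0.34  1.87  1.78]
tilt x,y deg [24.56756142 24.92267949]
```

View pics/scene11.png

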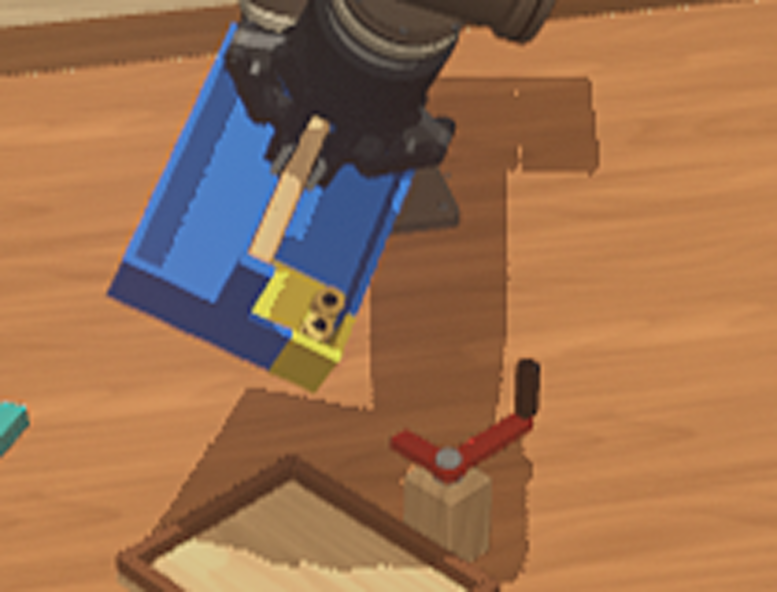

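Two inserts are in the corner on yellow, at (330,298) and (320,322); the +x wall and post may hide the other two. Turning 30° more for a view over the y wall.

Emit:
{"op": "step_arm", "data": {
  "rows": [
    [[-1.3,2.4,1.3],[0,0,0],1],
    [[-2.5,4.8,2.5],[0,0,0],1],
    [[-3.8,7.2,3.8],[0,0,0],1],
    [[-5,9.6,5],[0,0,0],1],
    [[-6.3,12.1,6.3],[0,0,0],1],
    [[-7.6,14.5,7.6],[0,0,0],1],
    [[-8.8,16.9,8.8],[0,0,0],1],
    [[-10.1,19.3,10.1],[0,0,0],1],
    [[-11.3,21.7,11.3],[0,0,0],1],
    [[-12.6,24.1,12.6],[0,0,0],1]
  ]
}}

```text
time: 13.05
eef_pos: [0.5217, -0.119, 0.3167]
tcp_rot: [-0.379, 0.751, -0.541, -0.007]
contact_force: [0.2, -0.2, -4.4]
opening: 0.151
```

```bash
python3 look.py 12
```

```text
13.05 [ 0.52169643 -0.11900932  0.31673211] [ 0.20513154 -0.21576968 -4.37991844] 0.15053979064800704 [-0.37  0.28  1.52 -0.1   1.97  2.2 ]
tilt x,y deg [24.52835673 24.82595921]
```

View pics/scene12.png

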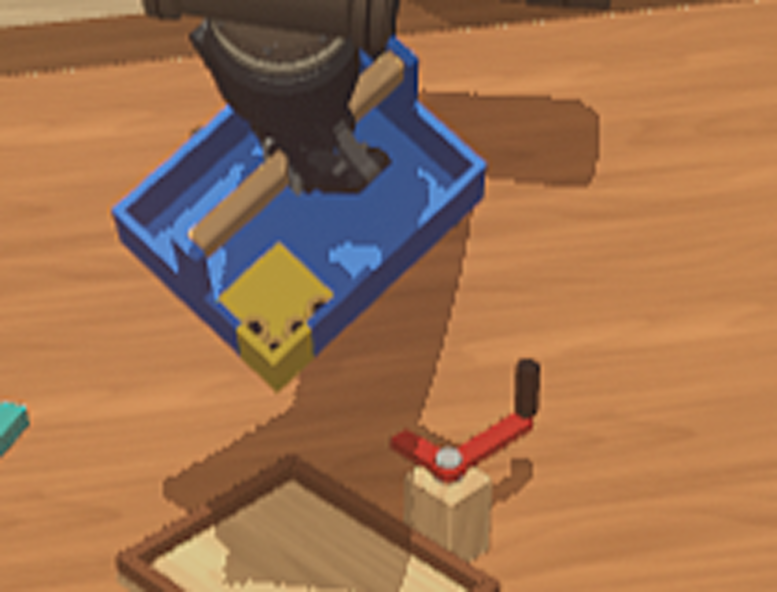

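All four holes show at the yellow corner: (273,345), (255,328), (297,325) and (318,305). Next is a zoomed check with projected positions in the tote frame.

Run:
```python
from h import *
import cv2
s=ctrl.get_state();R=Ro.from_quat(s["tcp_rot"]).as_matrix()
M=np.c_[R[:,2],-R[:,0],-R[:,1]]   # tote axes
bar=s["eef_pos"]-.019*R[:,1]-M[:,2]*.004*0
p,d=viewer.read_camera("scene");c=viewer.calibration("scene");K,Rc,t=[np.array(c[k]) for k in "KRt"];o=-Rc.T@t
def tote(u,v,z): # intersect with plane tote z
    r=Rc.T@np.linalg.inv(K)@np.array([u,v,1.]);oo=M.T@(o-bar);rr=M.T@r
    return oo+rr*(z-oo[2])/rr[2]
for X in((273,345),(255,328),(297,325),(318,305)):
    print(X,(tote(200+X[0]/3.7-.4,120+X[1]/3.7-.4,-.089+.014)*1000).round(0))
for n,X in dict(corner=(276,390)).items(): print(n,(tote(200+X[0]/3.7-.4,120+X[1]/3.7-.4,-.094)*1000).round(0))
low=min((bar+M@np.array([sx*.086,sy*.066,-.094]))[2] for sx in(1,-1) for sy in(1,-1));print("lowest",low, "axes z",M[2])
img=cv2.cvtColor(p,cv2.COLOR_RGB2BGR)
def P(X): return tuple(np.round((proj("scene",bar+M@np.array(X))[0]-[225,160])*9+4).astype(int).tolist())
z=cv2.resize(img[160:235,225:310],None,fx=9,fy=7.9 if 0 else 9,interpolation=cv2.INTER_CUBIC)
pts=[P(X) for X in((.021,.001,-.089),(.081,.001,-.089),(.081,.061,-.089),(.021,.061,-.089))]
cv2.polylines(z,[np.array(pts)],True,(0,0,255),1)
cv2.imwrite("pics/z.png",cv2.resize(z,None,fx=.85,fy=.85))
```

```text
(273, 345) [ 68.  51. -75.]
(255, 328) [ 68.  37. -75.]
(297, 325) [ 49.  52. -75.]
(318, 305) [ 32.  52. -75.]
corner [ 81.  67. -94.]
lowest 0.19275351389878367 axes z [-0.41498931 -0.4202523   0.80695221]
```

View pics/z.png

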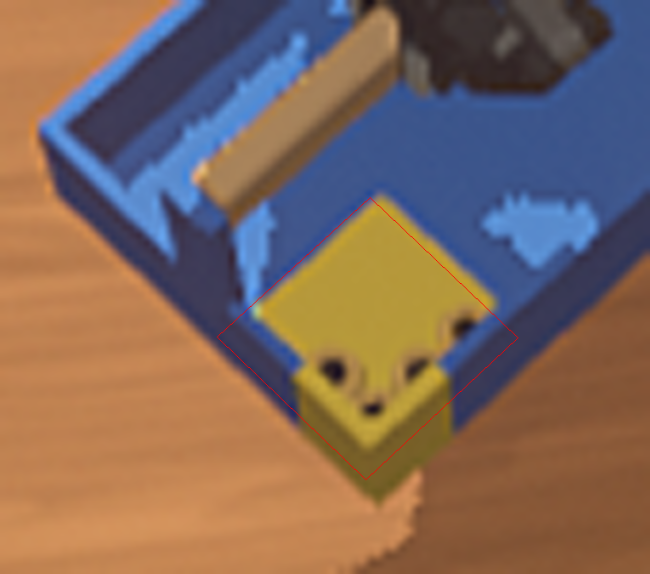

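All four inserts lie on the yellow patch, with tote x about 32 to 68 mm and y about 37 to 52 mm. The lowest point is about 0.19 m up and the tilt about 24.7° each way. I'll let it settle, then hand in.

Emit:
{"op": "step_arm", "data": {
  "rows": [
    [[0,0,0],[0,0,0],1],
    [[0,0,0],[0,0,0],1],
    [[0,0,0],[0,0,0],1],
    [[0,0,0],[0,0,0],1],
    [[0,0,0],[0,0,0],1],
    [[0,0,0],[0,0,0],1]
  ]
}}

```text
time: 13.65
eef_pos: [0.5214, -0.1181, 0.3166]
tcp_rot: [-0.38, 0.752, -0.539, -0.007]
contact_force: [-0.2, -0.3, -4.7]
opening: 0.151
```

```bash
python3 look.py 13
python3 - <<'E'
import cv2,numpy as np
from plant import ctrl
a=cv2.imread("pics/scene12.png").astype(int);b=cv2.imread("pics/scene13.png").astype(int)
print("diff",np.abs(a-b).mean(), np.abs(a-b)[230:400,200:350].mean())
print(ctrl.sign_off())
E
```

```text
13.65 [ 0.52135475 -0.11810783  0.31663919] [-0.15469216 -0.28641408 -4.73761643] 0.15119878535277323 [-0.37  0.28  1.52 -0.1   1.97  2.2 ]
tilt x,y deg [24.72301811 24.84878799]
diff 1.3968565573295304 4.341281045751634
the job is handed in; nothing more can be done
None
```

View pics/scene13.png

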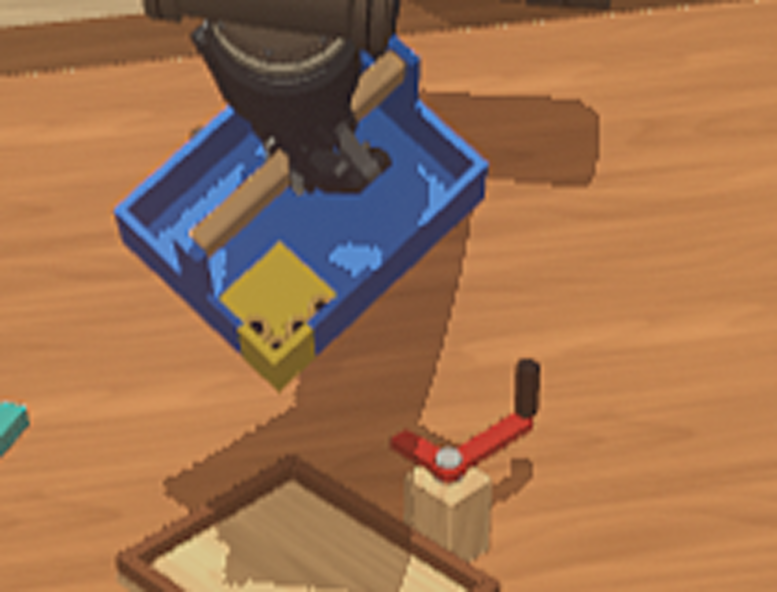

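I swung the clamp lever open by its knob to about 1.5 rad while the tote was still seated. Then I lifted the tote by its bar at 80 N and tilted it about 24.7° on both axes, yellow corner lowest. I handed the job in at about 13.7 s with the tote still in the gripper; sign-off reports no verdict.

- **Inserts:** the last picture, with the arm settled, shows all four on the yellow patch, as before. I measured them just before that at x 32–68 mm and y 37–52 mm in the tote frame; the limits are 21 and 1 mm.
- **Clearance:** the lowest point is about 19 cm above the bench, and the tote touches nothing.
- **Lever and other things:** the lever is still open. The neighbouring things showed no movement in the pictures, which I judged by eye, not by measuring.
- **Disagreements:** the projected patch outline was off from the image by about 4–5 mm, because of calibration and grip offset. The insert margins are larger than that. The last two pictures differ slightly around the corner; on viewing, that was only a shift of about a pixel.

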